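# Open the sprung filler cap of the rinse tank

## Task

The rinse tank on this plate-inspection bench is due for a refill: push its red filler cap down against the spring, twist it anticlockwise (seen from above) until you feel it meet its stop, without forcing it, and lift it out of the neck. Then set the cap down gently in the middle of the blue dish, standing upright on its stem, and let go. Leave the other things on the bench where they are.

Things in the scene. Friction and masses are not known exactly. Their poses are not given: they have to be found in the camera images.
- tank: Grey rinse tank fixed to the bench, 160 x 200 x 90 mm high, with a round black filler neck in the middle of its top (64 mm outside, 52 mm bore, rising 26 mm above the tank). Origin: centre of the underside; z up. More than 70 N in all between cap and tank (pressing onto the rim, pulling or twisting hard against catch or stop) damages it.
- neck (a point): Centre of the neck's mouth, 116 mm above the tank's underside; axis vertical. A spring pushes the cap up; its two lugs sit behind a catch. Push it down 5 to 7 mm (4 just clears the catch; at 8 the flange meets the neck's rim) and keep it down while turning. The spring pushes with 7 N at rest, 11 N at 4 mm, 14 N at 8 mm, less the cap's weight.
- neck_foot (a point): Foot of the neck, 26 mm below its mouth. The turn to the stop is 36 to 90 degrees anticlockwise from above; it differs each time, cannot be seen, and is felt as a sharp rise of torque (friction gives under 0.15 N m; 0.3 N m on the stop is enough, over 1 N m too much). From 4 degrees before the stop up to it the lugs face their exit slots: the spring lifts the cap, and it comes straight out.
- cap: Filler cap, 70 to 130 g, 57 mm high. Origin: centre of the foot of its stem; z up its axis, x along its wing. White stem 32 mm across, 23 mm long, with two lugs along x (48 mm over both, 6 mm wide, 2 to 7 mm above the foot); red flange 56 mm across, 23 to 29 mm up; red wing on it, 29 to 57 mm up, 50 mm long (x), 12 mm thick (y).
- cap_mid (a point): The cap's centre, on its axis 28.5 mm above the foot; axes as the cap's. The wing spans 0.5 to 28.5 mm above this point. At the start the cap is upright, its foot 15 mm below the neck's mouth, the flange's underside 8 mm above it, so this point lies 13.5 mm above the mouth. Its foot must rise 15 mm to be out of the neck.
- dish: Blue ceramic dish, loose, 320 g, 132 mm across the rim and 22 mm high, flat inside over 80 mm. Origin: centre of its underside.
- dish_in (a point): Centre of the blue dish's flat inner floor, 6 mm above the bench.
- white_dish: White dish of the same shape, a bystander. Origin: centre of its underside.
- mug: White mug, 82 mm across, 95 mm high, a bystander. Origin: centre of its underside.
- spray: Clear bottle with a red top, 72 mm across, 190 mm high, a bystander. Origin: centre of its underside.
- tape: Yellow ring of tape, 90 mm across, 22 mm high, lying flat, a bystander. Origin: centre of its underside.
- brush: Brush lying on the bench, a bystander.
- scraper: Screwdriver lying on the bench, a bystander.
There are look-alikes about, which are no part of the job. There is more than one size of the cap; the one meant has the size given above.

How it is judged:
By the outcome, as a careful person would: the job done as asked, in the order asked, and still so for the second after the job is handed in, with the robot touching nothing.
It also fails if it takes over 72 s, if anything falls off the work surface, if the arm or the gripper's body presses on something with over 40 N, if the wrist force passes 120 N, or if a joint passes its speed limit or range.

## Robot

A 7-joint arm with a two-finger parallel gripper is mounted at the origin on the work surface. World frame = base frame: x ahead of the robot, y to its left, z up, the work surface at z = 0. Lengths are in m, angles in rad, forces in N, time in s.
With the tool pointing down it reaches from about 0.4 to 0.875 m from the base axis. Payload 6.5 kg.
Tool frame: the origin (TCP) lies on the centre line of the jaws, within the pads' length; the fingertips stand 19 mm ahead of it and the grasp point (between the pads) is the TCP (manip.finger_overhang is the distance from the TCP to the fingertips, in m); z points along the fingers, y is the direction in which the jaws open and shut (so a half turn about z gives the same grasp; the last joint's range is limited). The gripper opens to 88 mm and grips with 3 to 60 N. Pads are 18 mm wide; open, the fingers measure 123 mm over their backs; the gripper's body (75 mm by 187 mm) begins 45 mm behind the grasp point.
Start: joints at [1.103, 0.536, -0.004, 1.538, 0.003, 1.067, -0.071], TCP at [0.254, -0.598, 0.227] pointing down, gripper open.
Joint ranges: [-2.7, 2.7], [-0.37, 2.16], [-1.27, 1.26], [0.24, 2.4], [-1.31, 4.45], [0.19, 1.91], [-2.76, 2.76]. Speed limits (rad/s): [2.39, 2.39, 3.14, 3.14, 3.14, 3.14, 3.14].

## Interface

Orientations are given as a unit quaternion [x, y, z, w].
In Python, from plant import manip gives the robot as it stands.
- The arm moves only by the tool drive_tool, never from a script. Its argument "targets" is a list of rows, each a list of 7 numbers: the shift along the tool's x, y, z in units of 50 mm (1.0 is 50 mm), then the turn, a rotation vector about the tool's x, y, z in units of 6 degrees (1.0 is 6 degrees), then the closure, from 0 (fully open) to 1 (shut). In form: [[tx, ty, tz, rx, ry, rz, grip], ...]. A call has 1 to 8 rows; each row shifts and turns the pose as measured when the row begins, along the tool's axes as they then stand; what a row does not reach is not made up. A row lasts 1/8 s, in which the tool goes at most 62.5 mm and 10.7 degrees, less where a joint would pass 70% of its speed; a pose out of reach is approached as far as the arm can. A call is refused whole if a number of a shift passes 1 or a number of a turn 1, either way. A call with a gripper value outside its range is refused whole. The fingers move at their own pace and stop on an object; "grip_force" is the grip in N (left out, the last holds). Time passes only in rows, so rows that do not move let the fingers close. It gives the time, the measured TCP pose, the force and the opening at its end, in the units of the state.
- manip.read_state(): the state, without advancing time (a new reading comes with each control period).
- manip.snapshot(name): name is "scene" or "side" or "wrist"; returns a dict with "image" (384x512x3 uint8, blue, green, red), "mtx" (3x3 intrinsics, pixels), "k1" (the pictures are not rectified: a ray, as slopes to the right and down, at radius r is drawn at 1 + k1 r^2 times it, then the intrinsics apply), "T" (4x4, takes a point from camera to world coordinates); the wrist camera has in their place "hand_eye" (4x4, takes a point from camera to tool coordinates, whose origin is the TCP and whose axes are the flange's). Camera axes: x right, y up, looking along -z (the intrinsics and any distortion apply to the point x, -y, -z); pixel columns grow to the right and rows downward; lengths in m; the calibration is good to about 2 mm. A picture is of the moment at which its call begins: read the wrist's pose just before it. There is no depth.
- manip.finish_job(): hands the job in, once; it reports no verdict.
The state is a dict: "time": time; "qpos": joint angles; "dq": joint speeds; "effort": joint torques, N m; "eef_pos": TCP position; "eef_rot": TCP orientation; "force": force on the tool from outside, world axes, zero at the start; "wrist_torque": the same for the moment, N m; "gripper_width": finger opening in m.
Only numpy, scipy, OpenCV 4.12 (cv2) and the standard library are available. Lean on these libraries where they do the work, as an engineer would, in place of code of your own. Each camera call takes 0.05 s, during which the arm holds its last target. There are 200 camera calls.

## Working session

There is one attempt and no reset: what is moved stays moved. The work goes in short steps, Python scripts to look and compute and a tool call to move; the robot and the scene stay as the last step left them, time stands still between calls to the robot, and variables do not carry over. Pictures are saved under pics/ and viewed, about 8 in all and at most 12, crops included, and the job is handed in when it is done.

Besides the shell and the picture viewer there is one more tool, called after ">>>" as name(argument=value, ...) on one line, values as JSON. drive_tool: Moves the arm, as the interface text tells. Its arguments: {"type":"object","properties":{"targets":{"type":"array"},"grip_force":{"type":"number"}},"required":["targets"]}

```bash
mkdir -p pics; ls
cat > h.py <<'E'
import numpy as np, cv2
from scipy.spatial.transform import Rotation as R
from plant import manip
def snap(n,f):
    s=manip.read_state(); d=manip.snapshot(n); cv2.imwrite('pics/'+f+'.png',d['image'])
    if 'T' in d: T=np.array(d['T'])
    else:
        W=np.eye(4);W[:3,:3]=R.from_quat(s['eef_rot']).as_matrix();W[:3,3]=s['eef_pos'];T=W@np.array(d['hand_eye'])
    np.savez('pics/'+f+'.npz',T=T,K=d['mtx'],k1=d['k1']);return d['image']
def ray(f,uv):
    c=np.load('pics/'+f+'.npz');K=c['K']
    p=cv2.undistortPoints(np.array([[uv]],float),K,np.array([float(c['k1']),0,0,0]))[0,0]
    v=c['T'][:3,:3]@np.array([p[0],-p[1],-1]);return c['T'][:3,3],v
def onz(f,uv,z):
    o,v=ray(f,uv);return o+v*(z-o[2])/v[2]
def proj(f,P):
    c=np.load('pics/'+f+'.npz');q=np.linalg.inv(c['T'])@np.r_[P,1];r=np.array([q[0],-q[1]])/-q[2]
    r=r*(1+float(c['k1'])*(r@r));return (c['K']@np.r_[r,1])[:2]
E
python3 - <<'E'
from h import *
a=snap('scene','scene1');b=snap('side','side1');c=snap('wrist','wrist1')
s=manip.read_state();print({k:np.round(v,3) for k,v in s.items()}, manip.finger_overhang)
for f in('scene1','side1','wrist1'):
    z=np.load(f'pics/{f}.npz');print(np.round(z['T'],3),z['K'],z['k1'])
im=np.vstack([np.hstack([a,b])]);cv2.imwrite('pics/both.png',cv2.resize(im,(800,300),interpolation=cv2.INTER_AREA))
E
```

```text
pics
{'time': np.float64(0.15), 'qpos': array([ 1.103,  0.537, -0.004,  1.539,  0.003,  1.067, -0.071]), 'dq': array([-0.001, -0.002,  0.   , -0.002, -0.002,  0.001,  0.002]), 'effort': array([ 1.0000e-03, -5.7133e+01,  9.9200e-01, -2.5183e+01, -5.6000e-02,
        1.5000e-02,  0.0000e+00]), 'eef_pos': array([ 0.254, -0.598,  0.226]), 'eef_rot': array([ 0.98 ,  0.2  , -0.   , -0.001]), 'force': array([-0.34 , -0.508,  0.073]), 'wrist_torque': array([-0.005,  0.004,  0.002]), 'gripper_width': np.float64(0.088)} 0.019
[[ 0.701 -0.453  0.551  1.439]
 [ 0.713  0.468 -0.522 -0.88 ]
 [-0.021  0.759  0.651  1.18 ]
 [ 0.     0.     0.     1.   ]] [[472.62089396   0.         254.7296669 ]
 [  0.         472.62089396 196.6216276 ]
 [  0.           0.           1.        ]] -0.17662797021448762
[[-0.916 -0.232  0.326  1.074]
 [ 0.4   -0.515  0.758  1.339]
 [-0.008  0.825  0.565  1.094]
 [ 0.     0.     0.     1.   ]] [[493.06047025   0.         249.37244769]
 [  0.         493.06047025 188.64026889]
 [  0.           0.           1.        ]] -0.06709836896118151
[[ 0.391  0.873  0.292  0.33 ]
 [-0.92   0.371  0.124 -0.566]
 [-0.    -0.317  0.948  0.383]
 [ 0.     0.     0.     1.   ]] [[343.99678342   0.         260.22708487]
 [  0.         343.99678342 188.4240265 ]
 [  0.           0.           1.        ]] -0.045091500160630994
```

View pics/scene1.png

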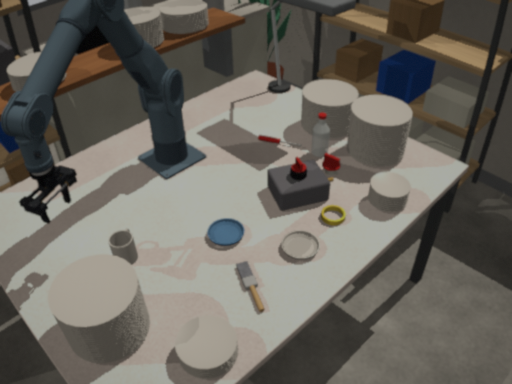

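View pics/side1.png

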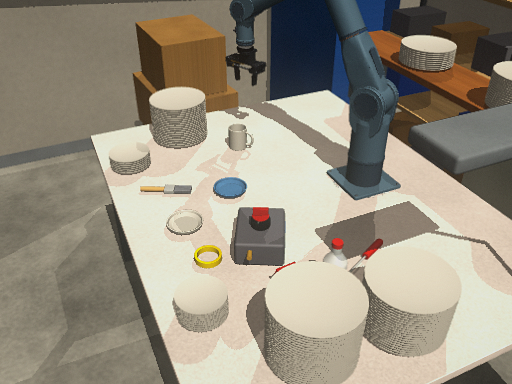

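Scene: tank with a red cap at (299,168), a second red object behind the tank at (330,162), the spray's red top at (321,118), blue dish at (226,233), white dish at (299,246). Side: cap (260,215), blue dish (230,187), red thing (285,268), spray top (337,243), red screwdriver handle (372,250). One close crop of both to choose.

Run:
```python
from h import *
a=cv2.imread('pics/scene1.png')[105:225,250:370];b=cv2.imread('pics/side1.png')[190:290,210:310]
r=lambda x:cv2.resize(x,(400,400),interpolation=cv2.INTER_CUBIC)
a2=cv2.imread('pics/scene1.png')[210:260,200:260];b2=cv2.imread('pics/side1.png')[170:205,205:255]
q=lambda x:cv2.resize(x,(240,200),interpolation=cv2.INTER_CUBIC)
bot=np.hstack([q(a2),np.zeros((200,160,3),np.uint8),q(b2),np.zeros((200,160,3),np.uint8)])
cv2.imwrite('pics/crop1.png',np.vstack([np.hstack([r(a),r(b)]),bot]))
# triangulation
def tri(u1,u2):
    o1,v1=ray('scene1',u1);o2,v2=ray('side1',u2)
    v1/=np.linalg.norm(v1);v2/=np.linalg.norm(v2)
    A=np.c_[v1,-v2];t=np.linalg.lstsq(A,o2-o1,rcond=None)[0];p,q=o1+v1*t[0],o2+v2*t[1]
    return np.round((p+q)/2,4),np.linalg.norm(p-q)
print('cap',tri((299,168),(260,215)));print('dish',tri((226,233),(230,187)),onz('scene1',(226,233),.02),onz('side1',(230,187),.02))
```

```text
cap (array([0.5461, 0.1936, 0.1257]), np.float64(0.0035120926356792177))
dish (array([ 0.5165, -0.1503,  0.0133]), np.float64(0.003387756598333292)) [ 0.52401162 -0.15494561  0.02      ] [ 0.51816004 -0.14252843  0.02      ]
```

View pics/crop1.png

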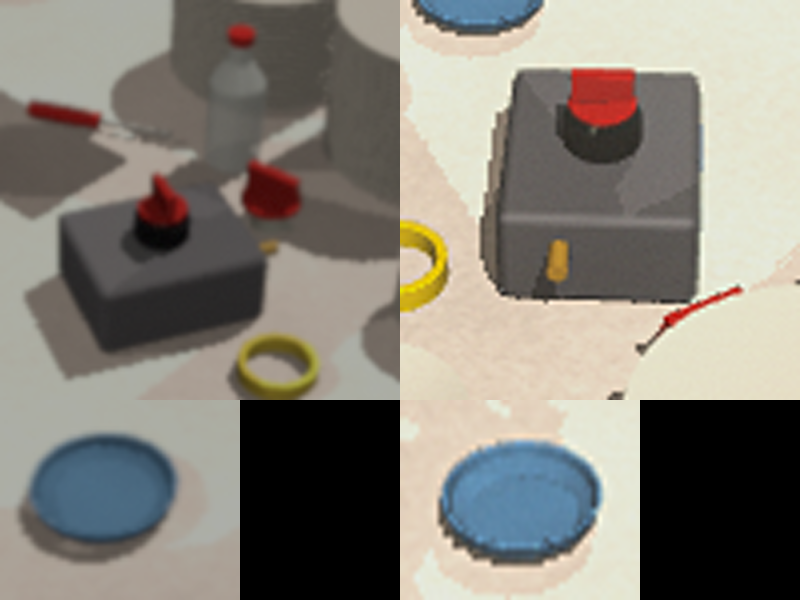

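Crop: choice is the cap in the neck on the tank (scene 299,168). The look-alike is a bigger red cap standing on the bench behind the tank (scene 332,163); others are the spray's top and red tool handles. Now I'll go over the tank for a wrist view.

Run:
```python
from h import *
p=[onz('side1',(252.75,207.75),.158),onz('side1',(269,207.75),.158)]
d=p[1]-p[0];print(p,np.linalg.norm(d),np.degrees(np.arctan2(d[1],d[0]))%180)
print('spray',onz('scene1',(321,117),.19),onz('side1',(337.5,241),.19))
print('look-alike',onz('scene1',(332,168),.02),'tape',onz('scene1',(333,215),.01),'mug',onz('scene1',(122,240),.09))
t=(p[0]+p[1])/2;print('mid',t)
```

```text
[array([0.56704853, 0.18661458, 0.158     ]), array([0.51996052, 0.20781405, 0.158     ])] 0.051640085648876156 155.76226958569688
spray [0.44168778 0.44468649 0.19      ] [0.43074148 0.46693127 0.19      ]
look-alike [0.55527219 0.39373656 0.02      ] tape [0.72657478 0.18477511 0.01      ] mug [ 0.35996768 -0.46122879  0.09      ]
mid [0.54350453 0.19721431 0.158     ]
```

>>> drive_tool(targets=[[0.85, -0.9, -0.3, 0, 0, 0, 0], [0.85, -0.9, -0.3, 0, 0, 0, 0], [0.85, -0.9, -0.3, 0, 0, 0, 0], [0.85, -0.9, -0.3, 0, 0, 0, 0], [0.85, -0.9, -0.3, 0, 0, 0, 0], [0.85, -0.9, -0.3, 0, 0, 0, 0], [0.85, -0.9, 0, 0, 0, 0, 0], [0.85, -0.9, 0, 0, 0, 0, 0]])

```text
time: 1.15
eef_pos: [0.4238, -0.1384, 0.3141]
eef_rot: [0.981, 0.195, -0.0, -0.0]
force: [1.2, -1.5, 0.1]
gripper_width: 0.0881
```

>>> drive_tool(targets=[[0.8, -0.87, 0, 0, 0, 0, 0], [0.8, -0.87, 0, 0, 0, 0, 0], [0.8, -0.87, 0, 0, 0, 0, 0], [0.8, -0.87, 0, 0, 0, 0, 0], [0.8, -0.87, 0, 0, 0, 0, 0], [0.8, -0.87, 0, 0, 0, 0, 0], [0, 0, 0, 0, 0, 0, 0]])

```text
time: 2.02
eef_pos: [0.5471, 0.2102, 0.3135]
eef_rot: [0.98, 0.198, -0.0, -0.001]
force: [0.8, -0.4, -0.5]
gripper_width: 0.0879
```

>>> drive_tool(targets=[[0, 0, 0, 0, 0, 1, 0], [0, 0, 0, 0, 0, 1, 0], [0, 0, 0, 0, 0, 1, 0], [0, 0, 0, 0, 0, 1, 0], [0, 0, 0, 0, 0, 1, 0], [0, 0, 0, 0, 0, 1, 0], [0, 0, 0, 0, 0, 1, 0], [0, 0, 0, 0, 0, 0.8, 0]])

```text
time: 3.02
eef_pos: [0.546, 0.2005, 0.3111]
eef_rot: [0.974, -0.225, -0.002, 0.003]
force: [0.6, -0.0, 0.3]
gripper_width: 0.0883
```

Run:
```python
from h import *
im=snap('wrist','wrist2');s=manip.read_state();print({k:np.round(s[k],4) for k in('time','qpos','eef_pos','eef_rot','force','wrist_torque')})
cv2.imwrite('pics/w2b.png',cv2.resize(im,(800,600),interpolation=cv2.INTER_CUBIC))
print(proj('wrist2',[.545,.195,.158]))
```

```text
{'time': np.float64(3.075), 'qpos': array([-0.1647,  0.3695, -0.351 ,  1.6047,  0.1361,  1.1991, -2.5732]), 'eef_pos': array([0.546 , 0.2002, 0.3111]), 'eef_rot': array([ 0.9739, -0.227 , -0.0021,  0.0034]), 'force': array([0.7134, 0.2066, 0.184 ]), 'wrist_torque': array([0.0281, 0.0057, 0.043 ])}
[263.61556382 165.16063401]
```

View pics/w2b.png

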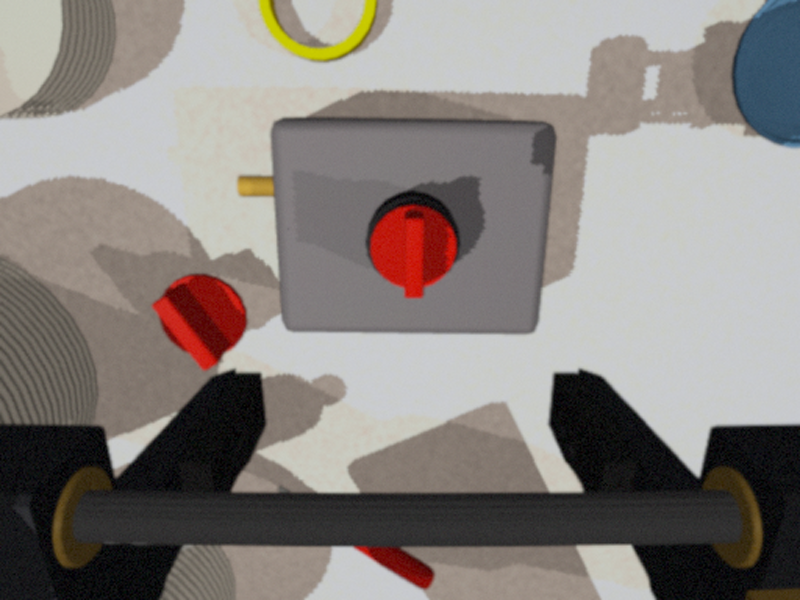

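Run:
```python
from h import *
S=512/800
f='wrist2'
for a in ((414,211),(414,220),(414,297),(406,260),(423,260)): print(a,onz(f,np.array(a)*S,.158))
l,r=[onz(f,np.array(a)*S,.130) for a in((369,247),(458,247))];print('flange',l,r,np.linalg.norm(l-r),(l+r)/2)
# neck ring left/right at mouth 0.116
l,r=[onz(f,np.array(a)*S,.116) for a in((368,230),(460,230))];print('neck',np.linalg.norm(l-r),(l+r)/2)
# tank corners (top face)
c=[onz(f,np.array(a)*S,.09) for a in((273,122),(553,122),(538,331),(288,331))];print(np.mean(c,0),[np.linalg.norm(c[i]-c[i-1]) for i in range(4)])
for a,b in((0,1),(3,2)):
    d=c[b]-c[a];print(np.degrees(np.arctan2(d[1],d[0])))
Rm=R.from_quat(manip.read_state()['eef_rot']).as_matrix();print(np.round(Rm,3),np.degrees(np.arctan2(Rm[1,0],Rm[0,0])))
im=cv2.imread('pics/wrist2.png')[120:200,225:305];cv2.imwrite('pics/w2c.png',cv2.resize(im,(640,600)[0:1]*2,interpolation=cv2.INTER_CUBIC)[:600])
```

```text
(414, 211) [0.56980014 0.18163259 0.158     ]
(414, 220) [0.56505702 0.18392359 0.158     ]
(414, 297) [0.52237805 0.20453295 0.158     ]
(406, 260) [0.54547864 0.19867763 0.158     ]
(423, 260) [0.54100817 0.18957462 0.158     ]
flange [0.55699318 0.21935742 0.13      ] [0.53168109 0.16778296 0.13      ] 0.057451081692799194 [0.54433714 0.19357019 0.13      ]
neck 0.06123318551747447 [0.55147267 0.18941803 0.116     ]
[0.54489879 0.19248874 0.09      ] [np.float64(0.15181799544538094), np.float64(0.18907489774250316), np.float64(0.15260002415056254), np.float64(0.19054819069594886)]
-116.00835824029893
-116.2419909849346
[[ 0.897 -0.442 -0.006]
 [-0.442 -0.897 -0.006]
 [-0.003  0.008 -1.   ]] -26.24106923110391
```

View pics/w2c.png

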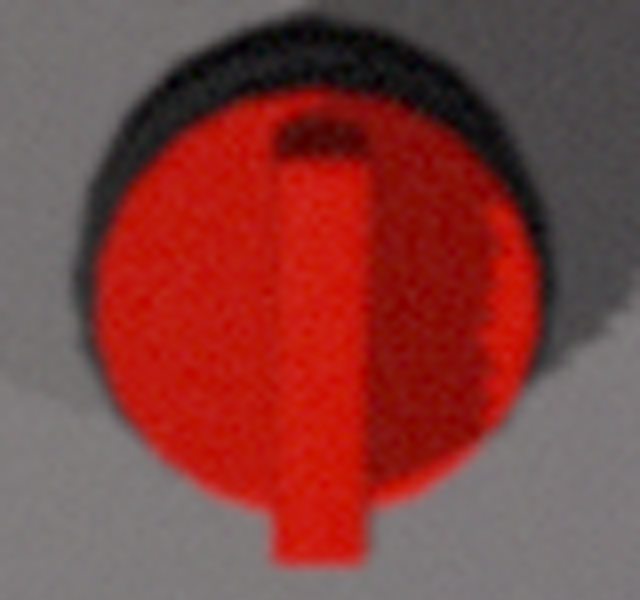

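Wing top mid ≈ (0.544, 0.194), flange centre, neck and tank centre agree within 2 mm; wing 49×12 mm, flange 57 mm match. The tool's x (−26.2°) is already along the wing. Descend in steps.

>>> drive_tool(targets=[[0.03, 0.13, 0.5, 0.08, 0.03, 0, 0], [0, 0, 0.5, 0, 0, 0, 0], [0, 0, 0.5, 0, 0, 0, 0], [0, 0, 0.4, 0, 0, 0, 0], [0, 0, 0, 0, 0, 0, 0]])

```text
time: 3.7
eef_pos: [0.5443, 0.1879, 0.2137]
eef_rot: [0.974, -0.227, 0.001, 0.001]
force: [1.0, 0.2, 0.9]
gripper_width: 0.0882
```

```bash
cat >> h.py <<'E'
def st(t=(.544,.194,.152)):
    s=manip.read_state();M=R.from_quat(s['eef_rot']).as_matrix()
    print('t',round(float(s['time']),2),'pos',np.round(s['eef_pos'],4),'yaw',round(float(np.degrees(np.arctan2(M[1,0],M[0,0]))),2),'toolz',np.round(M[:,2],4))
    print('F',np.round(s['force'],2),'M',np.round(s['wrist_torque'],3),'w',round(float(s['gripper_width']),4),'q7',np.round(s['qpos'][[0,6]],2),'to go, units',np.round(M.T@(np.array(t)-s['eef_pos'])/.05,3),'tilt units',np.round(np.degrees([M[2,1],-M[2,0]])/6,3))
E
python3 -c "
from h import *
st()"
```

```text
t 3.7 pos [0.5443 0.1879 0.2137] yaw -26.19 toolz [ 0.0011 -0.0023 -1.    ]
F [1.   0.18 0.86] M [0.058 0.029 0.013] w 0.0882 q7 [-0.16 -2.59] to go, units [-0.062 -0.108  1.235] tilt units [ 0.015 -0.019]
```

>>> drive_tool(targets=[[-0.06, -0.11, 0.4, 0, 0, 0, 0], [0, 0, 0.4, 0, 0, 0, 0], [0, 0, 0.25, 0, 0, 0, 0], [0, 0, 0, 0, 0, 0, 0]])

```text
time: 4.2
eef_pos: [0.5466, 0.193, 0.1637]
eef_rot: [0.974, -0.227, 0.003, 0.0]
force: [-0.6, 0.4, 0.1]
gripper_width: 0.0882
```

```bash
python3 -c "
from h import *
st();im=snap('wrist','wrist3');cv2.imwrite('pics/w3b.png',cv2.resize(im,(800,600),interpolation=cv2.INTER_CUBIC))"
```

```text
t 4.2 pos [0.5466 0.193  0.1637] yaw -26.19 toolz [ 0.0061 -0.0015 -1.    ]
F [-0.61  0.45  0.1 ] M [0.057 0.002 0.017] w 0.0882 q7 [-0.18 -2.62] to go, units [-0.056  0.006  0.234] tilt units [-0.013 -0.059]
```

View pics/w3b.png

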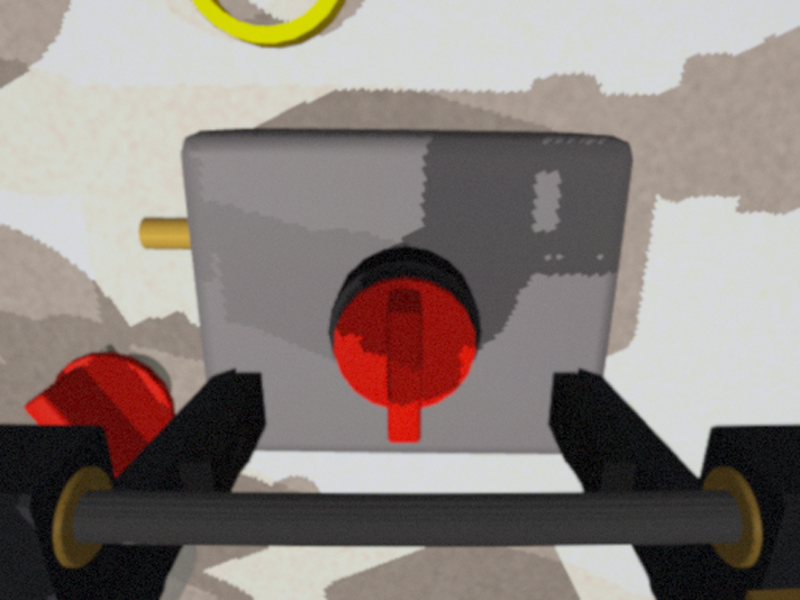

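Wing runs (404,312)–(404,441), midway between the fingertips (264 and 552 → 408). Check position from this view.

```bash
python3 -c "
from h import *
S=.64;f='wrist3'
a,b=[onz(f,np.array(p)*S,.158) for p in((404,312),(404,441))];print(a,b,(a+b)/2,np.linalg.norm(a-b))
l,r=[onz(f,np.array(p)*S,.130) for p in((332,343),(478,343))];print((l+r)/2,np.linalg.norm(l-r))
st(((a+b)/2)[:2].tolist()+[.152])"
```

```text
[0.56650016 0.18330622 0.158     ] [0.52309322 0.20472251 0.158     ] [0.54479669 0.19401436 0.158     ] 0.04840268840504617
[0.54583974 0.19320287 0.13      ] 0.05648675258768904
t 4.25 pos [0.5471 0.1932 0.1643] yaw -26.2 toolz [ 0.0072 -0.0012 -1.    ]
F [0.21 0.2  0.55] M [ 0.052 -0.017  0.001] w 0.0884 q7 [-0.18 -2.62] to go, units [-0.05   0.006  0.246] tilt units [-0.02  -0.067]
```

>>> drive_tool(targets=[[-0.04, 0, 0.2, 0, -0.07, 0, 0], [0, 0, 0.05, 0, 0, 0, 0], [0, 0, 0, 0, 0, 0, 0]])

```text
time: 4.62
eef_pos: [0.5463, 0.1944, 0.1526]
eef_rot: [0.974, -0.227, 0.001, -0.002]
force: [0.3, 0.3, -0.6]
gripper_width: 0.0882
```

```bash
python3 -c "
from h import *
st((.545,.194,.151))"
```

```text
t 4.62 pos [0.5463 0.1944 0.1526] yaw -26.21 toolz [ 0.0026  0.0032 -1.    ]
F [ 0.29  0.27 -0.57] M [0.039 0.057 0.052] w 0.0882 q7 [-0.18 -2.62] to go, units [-0.019  0.018  0.032] tilt units [-0.038 -0.009]
```

>>> drive_tool(targets=[[-0.02, 0.02, 0.02, -0.03, 0, 0, 0.4], [0, 0, 0, 0, 0, 0, 0.7], [0, 0, 0, 0, 0, 0, 1], [0, 0, 0, 0, 0, 0, 1], [0, 0, 0, 0, 0, 0, 1], [0, 0, 0, 0, 0, 0, 1]], grip_force=40)

```text
time: 5.38
eef_pos: [0.5451, 0.1941, 0.1521]
eef_rot: [0.974, -0.227, 0.001, -0.0]
force: [0.8, 0.7, 0.8]
gripper_width: 0.0303
```

```bash
python3 -c "
from h import *
st((.545,.194,.145))"
```

```text
t 5.38 pos [0.5451 0.1941 0.1521] yaw -26.2 toolz [ 1.9e-03  4.0e-04 -1.0e+00]
F [0.81 0.68 0.82] M [0.084 0.088 0.048] w 0.0303 q7 [-0.18 -2.62] to go, units [-0.001  0.003  0.141] tilt units [-0.011 -0.014]
```

>>> drive_tool(targets=[[0, 0, 0, 0, 0, 0, 1], [0, 0, 0, 0, 0, 0, 1], [0, 0, 0, 0, 0, 0, 1], [0, 0, 0, 0, 0, 0, 1]])

```text
time: 5.88
eef_pos: [0.5451, 0.1941, 0.1521]
eef_rot: [0.974, -0.227, 0.001, -0.0]
force: [-0.1, -0.6, 0.7]
gripper_width: 0.0003
```

```bash
python3 -c "
from h import *
st((.545,.194,.145))"
```

```text
t 5.88 pos [0.5451 0.1941 0.1521] yaw -26.2 toolz [ 1.9e-03  4.0e-04 -1.0e+00]
F [-0.12 -0.59  0.69] M [ 0.106  0.008 -0.008] w 0.0003 q7 [-0.18 -2.62] to go, units [-0.001  0.003  0.141] tilt units [-0.012 -0.014]
```

Fingers closed on nothing: look.

```bash
python3 -c "
from h import *
a=snap('side','side4');b=snap('scene','scene4');c=snap('wrist','wrist4')
r=lambda x:cv2.resize(x,(400,300),interpolation=cv2.INTER_CUBIC)
print(proj('side4',[.545,.194,.152]),proj('scene4',[.545,.194,.152]))
cv2.imwrite('pics/c4.png',np.vstack([np.hstack([r(a[165:255,200:320]),r(b[110:200,240:360])]),np.hstack([r(c),np.zeros((300,400,3),np.uint8)])]))"
```

```text
[260.01691547 208.82704434] [298.81471694 161.71813926]
```

View pics/c4.png

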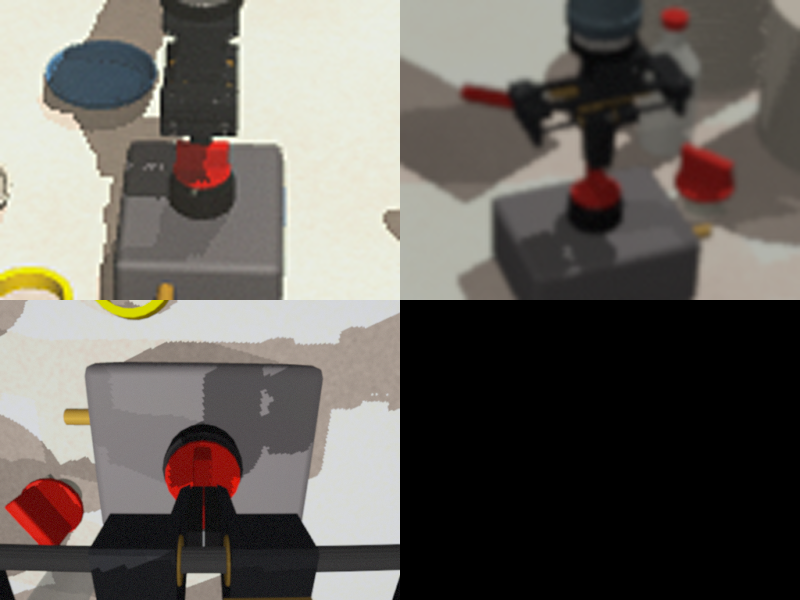

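Run:
```python
from h import *
def red(f,box):
    im=cv2.imread(f'pics/{f}.png').astype(int);m=(im[...,2]>110)&(im[...,1]<70)&(im[...,0]<70)
    x0,x1,y0,y1=box;return m[y0:y1,x0:x1]
for n,b in(('side',(245,278,198,230)),('scene',(285,315,150,185))):
    for k in'14':
        m=red(n+k,b);print(n+k,[(b[2]+i,int(r.sum())) for i,r in enumerate(m) if r.any()])
for z in(.116,.13,.145,.152,.158,.171):print(z,proj('side1',[.545,.194,z]),proj('scene1',[.545,.194,z]))
# dark finger tips: gray columns in side4 at col 260
for n,c,r in(('side',range(256,265,2),range(198,216)),('scene',range(296,303,2),range(150,170))):
    im=cv2.imread(f'pics/{n}4.png')
    for cc in c: print(n,cc,[tuple(int(v) for v in im[y,cc]) [2] for y in r])
```

```text
side1 [(208, 15), (209, 16), (210, 15), (211, 15), (212, 15), (213, 15), (214, 16), (215, 17), (216, 17), (217, 16), (218, 15), (219, 13), (220, 9), (221, 4)]
side4 [(208, 5), (209, 14), (210, 13), (211, 11), (212, 11), (213, 11), (214, 11), (215, 9), (216, 8), (217, 8), (218, 6), (219, 6), (220, 9), (221, 4)]
scene1 [(158, 3), (159, 3), (160, 4), (161, 4), (162, 4), (163, 4), (164, 5), (165, 4), (166, 4), (167, 4), (168, 3), (169, 2), (170, 1)]
scene4 [(163, 1), (164, 1), (165, 2), (166, 2), (167, 3)]
0.116 [259.97089153 217.75881097] [298.4447895  169.55074188]
0.13 [259.98870348 214.31299122] [298.58801252 166.528726  ]
0.145 [260.00790948 210.58208375] [298.74236727 163.25702083]
0.152 [260.01691547 208.82704434] [298.81471694 161.71813926]
0.158 [260.02465681 207.31559701] [298.87689099 160.3929336 ]
0.171 [260.04149918 204.01803682] [299.01210591 157.50200796]
side 256 [49, 54, 48, 45, 52, 50, 48, 79, 244, 143, 99, 111, 111, 114, 111, 110, 110, 110]
side 258 [52, 47, 47, 45, 51, 56, 50, 49, 43, 41, 92, 114, 112, 110, 109, 107, 111, 107]
side 260 [51, 54, 52, 49, 52, 54, 48, 51, 48, 44, 70, 118, 110, 108, 107, 117, 118, 112]
side 262 [51, 55, 49, 47, 56, 51, 54, 51, 48, 41, 86, 183, 184, 179, 179, 177, 171, 188]
side 264 [53, 49, 49, 48, 49, 51, 49, 38, 246, 237, 228, 215, 181, 176, 173, 173, 170, 190]
scene 296 [19, 18, 22, 21, 22, 22, 26, 31, 47, 59, 70, 82, 88, 86, 87, 90, 96, 98, 98, 99]
scene 298 [13, 15, 16, 14, 14, 15, 14, 15, 14, 17, 35, 66, 81, 85, 83, 82, 84, 86, 90, 94]
scene 300 [16, 13, 13, 12, 11, 14, 14, 13, 14, 22, 46, 68, 79, 86, 90, 89, 85, 82, 82, 83]
scene 302 [14, 15, 13, 17, 17, 13, 18, 17, 22, 36, 61, 81, 97, 103, 94, 84, 82, 80, 80, 82]
```

Run:
```python
from h import *
d=manip.snapshot('wrist');H=np.array(d['hand_eye']);print(np.round(H,4))
np.savez('pics/he.npz',T=H,K=d['mtx'],k1=d['k1'])
for z in(-.03,-.02,-.01,-.005,0,.01,.019,.03):
  for x in (-.009,.009):print(z,x,*[np.round(proj('he',[x,y,z])/.64) for y in(-.044,.044)])
print([k for k in dir(manip) if not k.startswith('_')],manip.finger_overhang)
```

```text
[[ 3.000e-04  9.489e-01  3.157e-01  8.250e-02]
 [ 1.000e+00  2.000e-04 -1.600e-03  5.000e-04]
 [-1.600e-03  3.157e-01 -9.489e-01 -1.574e-01]
 [ 0.000e+00  0.000e+00  0.000e+00  1.000e+00]]
-0.03 -0.009 [247. 460.] [560. 460.]
-0.03 0.009 [241. 404.] [567. 404.]
-0.02 -0.009 [257. 440.] [551. 440.]
-0.02 0.009 [251. 386.] [557. 386.]
-0.01 -0.009 [265. 422.] [543. 422.]
-0.01 0.009 [260. 370.] [548. 370.]
-0.005 -0.009 [269. 414.] [540. 413.]
-0.005 0.009 [264. 363.] [544. 363.]
0 -0.009 [272. 406.] [536. 406.]
0 0.009 [268. 357.] [541. 356.]
0.01 -0.009 [279. 391.] [530. 391.]
0.01 0.009 [275. 344.] [534. 344.]
0.019 -0.009 [284. 379.] [524. 379.]
0.019 0.009 [281. 334.] [528. 334.]
0.03 -0.009 [290. 366.] [518. 366.]
0.03 0.009 [287. 323.] [522. 322.]
['PlanningError', 'finger_overhang', 'finish_job', 'read_state', 'snapshot'] 0.019
```

The wrist picture puts the real fingertips about 8 mm behind the reported TCP, where the text has them 19 mm ahead. The side and scene views agree: tips at z≈0.158 with the TCP at 0.152. So the true grasp point sits about 27 mm above the reported one. I'll open, go down another 25 mm, watch the force, and regrasp.

>>> drive_tool(targets=[[0, 0, 0, 0, 0, 0, 0], [0, 0, 0, 0, 0, 0, 0], [0, 0, 0, 0, 0, 0, 0], [0, 0, 0, 0, 0, 0, 0], [0, 0, 0, 0, 0, 0, 0], [0, 0, 0, 0, 0, 0, 0]])

```text
time: 6.82
eef_pos: [0.5451, 0.1941, 0.152]
eef_rot: [0.974, -0.227, 0.001, -0.0]
force: [1.2, 0.6, 0.2]
gripper_width: 0.0584
```

>>> drive_tool(targets=[[0, -0.02, 0.2, 0, 0, 0, 0], [0, 0, 0.2, 0, 0, 0, 0], [0, 0, 0.1, 0, 0, 0, 0], [0, 0, 0, 0, 0, 0, 0]])

```text
time: 7.32
eef_pos: [0.5451, 0.1949, 0.1245]
eef_rot: [0.974, -0.227, 0.0, -0.0]
force: [0.2, 0.7, 0.1]
gripper_width: 0.0875
```

```bash
python3 -c "
from h import *
st((.5455,.195,.1265))"
```

```text
t 7.33 pos [0.5451 0.1949 0.1245] yaw -26.19 toolz [ 6.e-04 -0.e+00 -1.e+00]
F [0.2  0.69 0.1 ] M [0.02  0.042 0.021] w 0.0875 q7 [-0.19 -2.64] to go, units [ 0.006 -0.005 -0.039] tilt units [-0.003 -0.006]
```

>>> drive_tool(targets=[[0, 0, -0.06, 0, 0, 0, 0], [0, 0, 0, 0, 0, 0, 0.8], [0, 0, 0, 0, 0, 0, 0.8], [0, 0, 0, 0, 0, 0, 1], [0, 0, 0, 0, 0, 0, 1], [0, 0, 0, 0, 0, 0, 1], [0, 0, 0, 0, 0, 0, 1], [0, 0, 0, 0, 0, 0, 1]], grip_force=40)

```text
time: 8.32
eef_pos: [0.5457, 0.1951, 0.1285]
eef_rot: [0.974, -0.227, 0.001, -0.0]
force: [1.0, 0.0, 1.1]
gripper_width: 0.0201
```

>>> drive_tool(targets=[[0, 0, 0, 0, 0, 0, 1], [0, 0, 0, 0, 0, 0, 1], [0, 0, 0, 0, 0, 0, 1]])

```text
time: 8.7
eef_pos: [0.5456, 0.1949, 0.1285]
eef_rot: [0.974, -0.227, 0.001, -0.0]
force: [-0.9, 0.0, 0.4]
gripper_width: 0.0116
```

```bash
python3 -c "
from h import *
st((.5455,.195,.1215))"
```

```text
t 8.7 pos [0.5456 0.1949 0.1285] yaw -26.21 toolz [ 1.7e-03  1.0e-04 -1.0e+00]
F [-0.94  0.02  0.4 ] M [ 0.089  0.06  -0.024] w 0.0116 q7 [-0.19 -2.64] to go, units [-0.002 -0.002  0.141] tilt units [-0.008 -0.014]
```

Gripped: 11.6 mm, the wing. Push down.

>>> drive_tool(targets=[[0, 0, 0.06, 0, 0, 0, 1], [0, 0, 0.06, 0, 0, 0, 1], [0, 0, 0, 0, 0, 0, 1]])

```text
time: 9.07
eef_pos: [0.5458, 0.1949, 0.1247]
eef_rot: [0.974, -0.227, 0.001, -0.0]
force: [-4.1, -2.7, 10.0]
gripper_width: 0.0122
```

```bash
python3 -c "
from h import *
st((.5455,.195,.1225))"
```

```text
t 9.07 pos [0.5458 0.1949 0.1247] yaw -26.22 toolz [ 2.3e-03 -5.0e-04 -1.0e+00]
F [-4.05 -2.73 10.  ] M [-0.266  0.811 -0.073] w 0.0122 q7 [-0.19 -2.64] to go, units [-0.006  0.001  0.043] tilt units [-0.005 -0.022]
```

>>> drive_tool(targets=[[-0.01, 0.01, 0.06, 0, 0, 0, 1], [0, 0.005, 0.03, 0, 0, 0, 1]])

```text
time: 9.32
eef_pos: [0.5458, 0.1949, 0.1225]
eef_rot: [0.974, -0.227, 0.002, -0.0]
force: [-4.2, -1.7, 11.3]
gripper_width: 0.0116
```

```bash
python3 -c "
from h import *
st((.5455,.195,.1225))"
```

```text
t 9.32 pos [0.5458 0.1949 0.1225] yaw -26.23 toolz [ 4.2e-03 -3.0e-04 -1.0e+00]
F [-4.19 -1.65 11.27] M [-0.293  0.984 -0.022] w 0.0116 q7 [-0.19 -2.64] to go, units [-0.006  0.001 -0.001] tilt units [-0.015 -0.037]
```

>>> drive_tool(targets=[[-0.01, 0, 0.012, 0, 0, -0.9, 1], [0, 0, 0.012, 0, 0, -0.9, 1], [0, 0, 0.012, 0, 0, -0.9, 1]])

```text
time: 9.7
eef_pos: [0.5472, 0.1961, 0.1245]
eef_rot: [0.997, -0.083, 0.004, -0.001]
force: [-3.3, -1.5, 8.3]
gripper_width: 0.0116
```

```bash
python3 -c "
from h import *
st((.5455,.195,.1225))"
```

```text
t 9.7 pos [0.5472 0.1961 0.1245] yaw -9.57 toolz [ 8.7e-03  3.0e-04 -1.0e+00]
F [-3.3  -1.52  8.27] M [-0.359  0.839 -0.087] w 0.0116 q7 [-0.14 -2.4 ] to go, units [-0.03   0.027  0.039] tilt units [-0.017 -0.081]
```

>>> drive_tool(targets=[[-0.025, 0.02, 0.07, -0.02, -0.08, 0, 1], [-0.01, 0.01, 0.03, 0, 0, -0.3, 1]])

```text
time: 9.95
eef_pos: [0.5472, 0.1959, 0.1225]
eef_rot: [0.998, -0.067, 0.002, -0.001]
force: [-3.4, -1.8, 11.6]
gripper_width: 0.0114
```

```bash
python3 -c "
from h import *
st((.5455,.195,.122))"
```

```text
t 9.95 pos [0.5472 0.1959 0.1225] yaw -7.69 toolz [ 0.0044  0.0013 -1.    ]
F [-3.37 -1.77 11.59] M [-0.307  0.792 -0.137] w 0.0114 q7 [-0.14 -2.36] to go, units [-0.032  0.023  0.01 ] tilt units [-0.018 -0.04 ]
```

>>> drive_tool(targets=[[-0.02, 0.01, 0.027, -0.02, -0.04, -0.8, 1], [-0.01, 0.01, 0.027, 0, -0.02, -0.8, 1]])

```text
time: 10.2
eef_pos: [0.5473, 0.1959, 0.1227]
eef_rot: [1.0, 0.019, 0.001, -0.0]
force: [-4.3, -1.2, 11.5]
gripper_width: 0.012
```

```bash
python3 -c "
from h import *
st((.5455,.195,.122))"
```

```text
t 10.2 pos [0.5473 0.1959 0.1227] yaw 2.17 toolz [ 1.8e-03  4.0e-04 -1.0e+00]
F [-4.26 -1.18 11.47] M [-0.317  0.719 -0.076] w 0.012 q7 [-0.11 -2.22] to go, units [-0.037  0.017  0.014] tilt units [-0.003 -0.017]
```

>>> drive_tool(targets=[[-0.01, 0.01, 0.03, 0, -0.02, -0.6, 1], [-0.01, 0, 0.027, 0, -0.02, -0.6, 1]])

```text
time: 10.45
eef_pos: [0.5474, 0.1959, 0.1225]
eef_rot: [0.997, 0.084, -0.0, -0.0]
force: [-3.5, -3.1, 11.3]
gripper_width: 0.0118
```

```bash
python3 -c "
from h import *
st((.5455,.195,.122))"
```

```text
t 10.45 pos [0.5474 0.1959 0.1225] yaw 9.59 toolz [-0.e+00  3.e-04 -1.e+00]
F [-3.52 -3.11 11.3 ] M [-0.435  0.751 -0.108] w 0.0118 q7 [-0.08 -2.11] to go, units [-0.04   0.011  0.011] tilt units [-0.003 -0.   ]
```

>>> drive_tool(targets=[[-0.01, 0.005, 0.029, 0, -0.01, -0.4, 1], [-0.01, 0.005, 0.028, 0, -0.01, -0.4, 1]], grip_force=35)

```text
time: 10.7
eef_pos: [0.5473, 0.1958, 0.1223]
eef_rot: [0.992, 0.126, 0.0, -0.0]
force: [-4.0, -1.7, 11.3]
gripper_width: 0.0118
```

```bash
python3 -c "
from h import *
st((.5455,.195,.122))"
```

```text
t 10.7 pos [0.5473 0.1958 0.1223] yaw 14.53 toolz [ 1.e-04  3.e-04 -1.e+00]
F [-4.03 -1.65 11.27] M [-0.289  0.833 -0.071] w 0.0118 q7 [-0.07 -2.03] to go, units [-0.04   0.007  0.007] tilt units [-0.002 -0.001]
```

>>> drive_tool(targets=[[-0.01, 0.005, 0.028, 0, 0, -0.5, 1], [-0.01, 0.005, 0.027, 0, 0, -0.4, 1]])

```text
time: 10.95
eef_pos: [0.5473, 0.1959, 0.1222]
eef_rot: [0.985, 0.174, 0.001, -0.0]
force: [-3.7, -1.4, 12.4]
gripper_width: 0.012
```

```bash
python3 -c "
from h import *
st((.5455,.195,.122))"
```

```text
t 10.95 pos [0.5473 0.1959 0.1222] yaw 20.08 toolz [ 2.2e-03  8.0e-04 -1.0e+00]
F [-3.75 -1.41 12.4 ] M [-0.262  0.768 -0.073] w 0.012 q7 [-0.05 -1.95] to go, units [-0.04   0.004  0.005] tilt units [ 0.    -0.022]
```

>>> drive_tool(targets=[[-0.01, 0.005, 0.026, 0, -0.02, -0.5, 1], [-0.01, 0, 0.026, 0, 0, -0.4, 1]])

```text
time: 11.2
eef_pos: [0.5472, 0.1961, 0.1223]
eef_rot: [0.975, 0.222, 0.001, 0.0]
force: [-2.8, -1.9, 12.5]
gripper_width: 0.0115
```

```bash
python3 -c "
from h import *
st((.5455,.195,.122))"
```

```text
t 11.2 pos [0.5472 0.1961 0.1223] yaw 25.64 toolz [ 2.5e-03  4.0e-04 -1.0e+00]
F [-2.8  -1.86 12.52] M [-0.352  0.751 -0.121] w 0.0115 q7 [-0.04 -1.87] to go, units [-0.04   0.005  0.005] tilt units [ 0.007 -0.023]
```

>>> drive_tool(targets=[[-0.01, 0, 0.026, 0, -0.02, -0.5, 1], [-0.01, 0, 0.026, 0, 0, -0.4, 1]])

```text
time: 11.45
eef_pos: [0.5472, 0.1962, 0.1223]
eef_rot: [0.963, 0.269, 0.001, 0.001]
force: [-3.4, -0.8, 11.8]
gripper_width: 0.0116
```

```bash
python3 -c "
from h import *
st((.5455,.195,.122))"
```

```text
t 11.45 pos [0.5472 0.1962 0.1223] yaw 31.19 toolz [ 2.8e-03 -4.0e-04 -1.0e+00]
F [-3.44 -0.76 11.83] M [-0.369  0.724 -0.11 ] w 0.0116 q7 [-0.02 -1.79] to go, units [-0.041  0.004  0.006] tilt units [ 0.017 -0.021]
```

57.4° so far, only friction.

>>> drive_tool(targets=[[-0.01, 0, 0.026, 0.02, -0.02, -0.5, 1], [-0.01, 0, 0.026, 0, 0, -0.4, 1]])

```text
time: 11.7
eef_pos: [0.5471, 0.1963, 0.1223]
eef_rot: [0.949, 0.315, 0.001, 0.0]
force: [-3.9, -2.3, 10.2]
gripper_width: 0.0119
```

```bash
python3 -c "
from h import *
st((.5455,.195,.122))"
```

```text
t 11.7 pos [0.5471 0.1963 0.1223] yaw 36.73 toolz [ 1.9e-03  3.0e-04 -1.0e+00]
F [-3.88 -2.34 10.18] M [-0.299  0.783 -0.025] w 0.0119 q7 [-0.  -1.7] to go, units [-0.041  0.002  0.006] tilt units [ 0.008 -0.016]
```

>>> drive_tool(targets=[[-0.01, 0, 0.028, 0, -0.02, -0.4, 1], [-0.01, 0, 0.028, 0, 0, -0.4, 1]])

```text
time: 11.95
eef_pos: [0.547, 0.1964, 0.1221]
eef_rot: [0.935, 0.356, 0.001, 0.001]
force: [-3.5, -0.6, 12.1]
gripper_width: 0.0117
```

```bash
python3 -c "
from h import *
st((.5455,.195,.122));st()"
```

```text
t 11.95 pos [0.547  0.1964 0.1221] yaw 41.66 toolz [ 2.2e-03 -8.0e-04 -1.0e+00]
F [-3.47 -0.58 12.12] M [-0.374  0.824 -0.062] w 0.0117 q7 [ 0.01 -1.63] to go, units [-0.041  0.002  0.002] tilt units [ 0.02  -0.011]
t 11.95 pos [0.547  0.1964 0.1221] yaw 41.66 toolz [ 2.2e-03 -8.0e-04 -1.0e+00]
F [-3.47 -0.58 12.12] M [-0.374  0.824 -0.062] w 0.0117 q7 [ 0.01 -1.63] to go, units [-0.076 -0.002 -0.598] tilt units [ 0.02  -0.011]
```

>>> drive_tool(targets=[[-0.01, 0, 0.026, 0.01, -0.02, -0.4, 1], [-0.01, 0, 0.026, 0, 0, -0.4, 1]])

```text
time: 12.2
eef_pos: [0.5464, 0.1972, 0.1221]
eef_rot: [0.919, 0.395, 0.0, 0.0]
force: [-4.3, 0.0, 11.7]
gripper_width: 0.0116
```

```bash
python3 -c "
from h import *
st((.5455,.195,.122))"
```

```text
t 12.2 pos [0.5464 0.1972 0.1221] yaw 46.56 toolz [ 1.e-03 -2.e-04 -1.e+00]
F [-4.250e+00  1.000e-02  1.175e+01] M [-0.13   1.076 -0.36 ] w 0.0116 q7 [ 0.02 -1.56] to go, units [-0.044  0.018  0.001] tilt units [ 0.008 -0.005]
```

Torque rose sharply from about 0.07 to 0.36 N·m at about 73°: the stop. Lift gently now, without further turning.

>>> drive_tool(targets=[[-0.01, 0.005, -0.06, 0, 0, 0, 1], [0, 0, -0.08, 0, 0, 0, 1]])

```text
time: 12.45
eef_pos: [0.5459, 0.1971, 0.1293]
eef_rot: [0.919, 0.395, 0.0, -0.0]
force: [0.5, 0.0, -1.8]
gripper_width: 0.0116
```

```bash
python3 -c "
from h import *
st((.5455,.195,.16))"
```

```text
t 12.45 pos [0.5459 0.1971 0.1293] yaw 46.49 toolz [ 5.e-04  8.e-04 -1.e+00]
F [ 0.52  0.03 -1.78] M [ 0.171 -0.064 -0.284] w 0.0116 q7 [ 0.03 -1.55] to go, units [-0.035  0.022 -0.615] tilt units [-0.001 -0.009]
```

>>> drive_tool(targets=[[0, 0, -0.05, 0, 0, 0, 1], [0, 0, -0.06, 0, 0, 0, 1]])

```text
time: 12.7
eef_pos: [0.5458, 0.197, 0.1341]
eef_rot: [0.919, 0.394, 0.0, -0.001]
force: [0.4, 2.1, -6.0]
gripper_width: 0.0117
```

```bash
python3 -c "
from h import *
st((.5455,.195,.16))"
```

```text
t 12.7 pos [0.5458 0.197  0.1341] yaw 46.45 toolz [-1.0e-04  1.1e-03 -1.0e+00]
F [ 0.36  2.07 -6.04] M [ 0.361 -0.332 -0.355] w 0.0117 q7 [ 0.03 -1.55] to go, units [-0.032  0.023 -0.517] tilt units [-0.009 -0.007]
```

>>> drive_tool(targets=[[0, 0, -0.03, 0, 0, 0.15, 1], [0, 0, -0.05, 0, 0, 0.05, 1]])

```text
time: 12.95
eef_pos: [0.5454, 0.1966, 0.138]
eef_rot: [0.923, 0.384, -0.0, -0.0]
force: [0.0, 0.7, -1.3]
gripper_width: 0.0116
```

```bash
python3 -c "
from h import *
st((.5455,.195,.16))"
```

```text
t 12.95 pos [0.5454 0.1966 0.138 ] yaw 45.2 toolz [-1.e-03  4.e-04 -1.e+00]
F [ 0.05  0.73 -1.29] M [ 0.024  0.096 -0.021] w 0.0116 q7 [ 0.03 -1.56] to go, units [-0.022  0.023 -0.44 ] tilt units [-0.009  0.004]
```

Free; the load is now just the cap's weight. Lift out straight up.

>>> drive_tool(targets=[[0, 0, -0.1, 0, 0, 0, 1], [0, 0, -0.15, 0, 0, 0, 1], [0, 0, -0.3, 0, 0, 0, 1], [0, 0, -0.5, 0, 0, 0, 1], [0, 0, -0.8, 0, 0, 0, 1], [0, 0, -0.5, 0, 0, 0, 1], [0, 0, 0, 0, 0, 0, 1]])

```text
time: 13.82
eef_pos: [0.5465, 0.197, 0.265]
eef_rot: [0.923, 0.385, 0.002, 0.0]
force: [0.4, -0.4, -0.8]
gripper_width: 0.0117
```

Run:
```python
from h import *
st((.52,-.15,.25))
im=snap('wrist','wrist5');sd=snap('side','side5');sc=snap('scene','scene5')
r=lambda x,w,h:cv2.resize(x,(w,h),interpolation=cv2.INTER_CUBIC)
cv2.imwrite('pics/c5.png',np.vstack([np.hstack([r(im,400,300),r(sd[135:225,200:320],400,300)]),np.hstack([r(sc[100:190,240:360],400,300),r(sd[165:210,200:260],400,300)])]))
```

```text
t 13.82 pos [0.5465 0.197  0.265 ] yaw 45.28 toolz [ 3.8e-03  8.0e-04 -1.0e+00]
F [ 0.39 -0.44 -0.83] M [-0.009 -0.015  0.008] w 0.0117 q7 [ 0.08 -1.47] to go, units [-5.305  4.506  0.292] tilt units [ 0.02  -0.031]
```

View pics/c5.png

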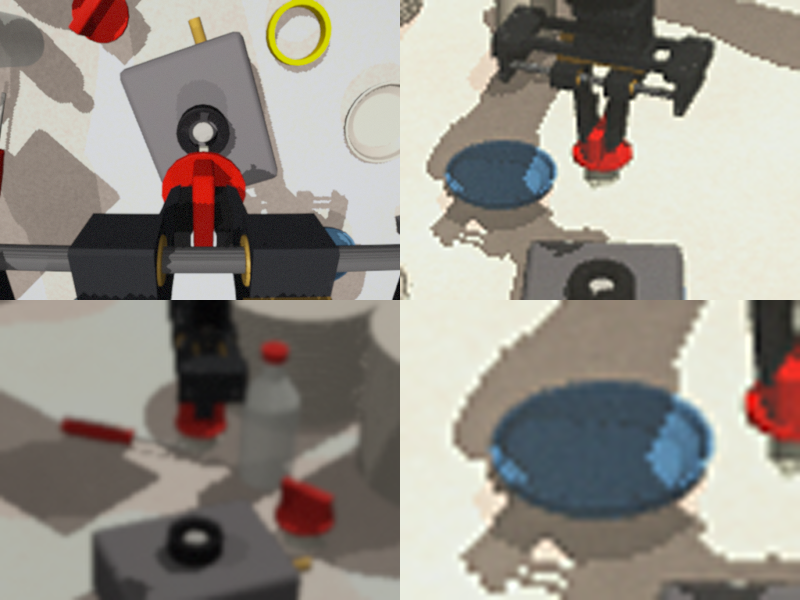

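Cap is out and held, neck open (tank hole at wrist (203,132)); dish to the left at side (600,450 in last tile). Move toward the blue dish and view it by wrist.

>>> drive_tool(targets=[[-0.5, 0.4, 0, 0.02, -0.03, 0, 1], [-0.8, 0.66, 0, 0, 0, 0, 1], [-0.8, 0.66, 0, 0, 0, 0, 1], [-0.8, 0.66, 0, 0, 0, 0, 1], [-0.8, 0.66, 0, 0, 0, 0, 1], [-0.5, 0.4, 0, 0, 0, 0, 1], [-0.2, 0.16, 0, 0, 0, 0, 1], [0, 0, 0, 0, 0, 0, 1]])

```text
time: 14.98
eef_pos: [0.5115, -0.0947, 0.2517]
eef_rot: [0.922, 0.386, -0.01, -0.005]
force: [0.4, 0.5, -0.0]
gripper_width: 0.0116
```

Run:
```python
from h import *
st((.52,-.15,.25))
im=snap('wrist','wrist6')
def fit(f,im):
    h=cv2.cvtColor(im,cv2.COLOR_BGR2HSV);m=cv2.inRange(h,(95,90,40),(120,255,255))
    n,l,s,c=cv2.connectedComponentsWithStats(m);i=1+s[1:,4].argmax()
    return s[i],c[i],(l==i)
for f in('scene1','side1','wrist6'):
    s,c,m=fit(f,cv2.imread(f'pics/{f}.png'));p,_=cv2.findContours(m.astype(np.uint8),0,1)
    e=cv2.fitEllipse(max(p,key=len));print(f,s,c,e,onz(f,c,.014),'ell',onz(f,e[0],.014))
cv2.imwrite('pics/w6b.png',cv2.resize(im,(800,600),interpolation=cv2.INTER_CUBIC))
```

```text
t 14.97 pos [ 0.5115 -0.0947  0.2517] yaw 45.48 toolz [-2.280e-02  8.000e-04 -9.997e-01]
F [ 0.36  0.47 -0.03] M [ 0.028 -0.048 -0.069] w 0.0116 q7 [ 0.6 -0.9] to go, units [-0.669  0.897  0.03 ] tilt units [-0.161  0.147]
scene1 [ 377   50   58   53 2201] [404.91412994  75.20218083] ((404.9524841308594, 75.24066162109375), (47.72294616699219, 57.85205078125), 75.86845397949219) [0.3119541  1.36763671 0.014     ] ell [0.31236265 1.36737016 0.014     ]
side1 [ 270    0   80  104 6302] [306.06140908  49.45160267] ((306.1811828613281, 53.72034454345703), (79.34217834472656, 115.16045379638672), 164.78582763671875) [-0.54754795 -1.45394946  0.014     ] ell [-0.50689683 -1.37940157  0.014     ]
wrist6 [ 244  122  109  102 7629] [301.34211561 167.72630751] ((300.6146545410156, 168.6233367919922), (91.44391632080078, 110.95515441894531), 111.08477020263672) [ 0.52430619 -0.14655957  0.014     ] ell [ 0.52294161 -0.14677656  0.014     ]
```

View pics/w6b.png

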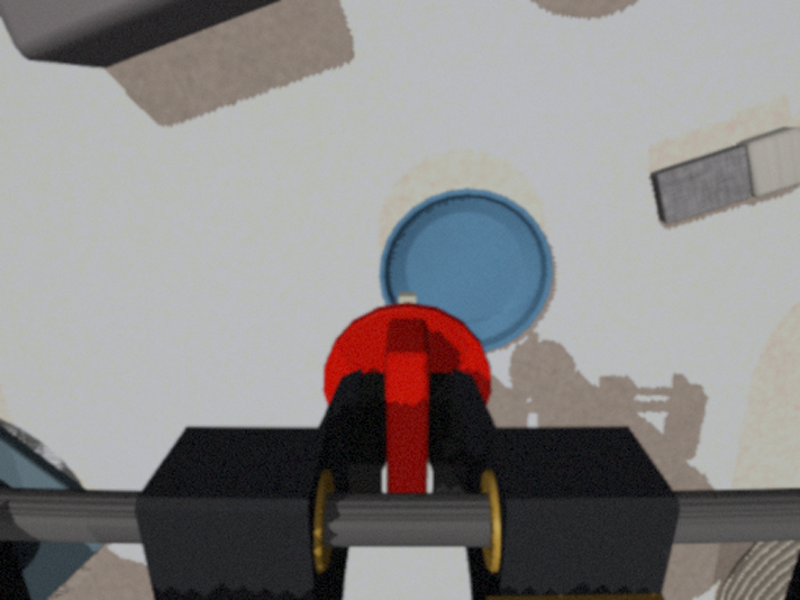

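Dish rim: left (380,270), right (554,270), top (467,189), bottom (467,352).

Run:
```python
from h import *
f='wrist6';S=.64
l,r,t,b=[onz(f,np.array(p)*S,.022) for p in((380,270),(554,270),(467,189),(467,352))]
print(np.linalg.norm(l-r),np.linalg.norm(t-b),(l+r)/2,(t+b)/2)
for n,bx in(('scene1',(200,255,210,260)),('side1',(205,255,172,205))):
    im=cv2.imread(f'pics/{n}.png');h=cv2.cvtColor(im,cv2.COLOR_BGR2HSV);m=np.zeros(im.shape[:2],np.uint8)
    m[bx[2]:bx[3],bx[0]:bx[1]]=cv2.inRange(h,(95,90,40),(120,255,255))[bx[2]:bx[3],bx[0]:bx[1]]
    p,_=cv2.findContours(m,0,1);e=cv2.fitEllipse(max(p,key=len));print(n,e,onz(n,e[0],.017))
# held wing centre: top ends in wrist6 image at tool z
s=manip.read_state();M=R.from_quat(s['eef_rot']).as_matrix()
ct=np.load('pics/he.npz')
o,v=None,None
np.savez('pics/tool6.npz',T=ct['T'],K=ct['K'],k1=ct['k1'])
for z in(-.0295,):  # wing top in tool frame: at grasp .158-.1285=.0295 behind TCP
    for p in((407,352),(407,490),(385,400),(429,400)): print('wing top tool frame',p,onz('tool6',np.array(p)*S,z))
l,r=[onz('tool6',np.array(p)*S,-.0015) for p in((324,377),(490,377))];print('flange',np.linalg.norm(l-r),(l+r)/2)
```

```text
0.1302845706511873 0.1279221094771368 [ 0.51908634 -0.14685322  0.022     ] [ 0.51662278 -0.1496401   0.022     ]
scene1 ((225.47927856445312, 231.79872131347656), (24.57247543334961, 34.00125503540039), 85.49213409423828) [ 0.51592875 -0.15038611  0.017     ]
side1 ((229.45143127441406, 186.513916015625), (17.895477294921875, 31.23521614074707), 89.48332977294922) [ 0.51730926 -0.15067244  0.017     ]
wing top tool frame (407, 352) [ 0.02410042  0.00083952 -0.0295    ]
wing top tool frame (407, 490) [-0.01934246  0.00086489 -0.0295    ]
wing top tool frame (385, 400) [ 0.00997468 -0.00506813 -0.0295    ]
wing top tool frame (429, 400) [ 0.00996769  0.00676445 -0.0295    ]
flange 0.0536116704841479 [ 0.00246986  0.00092447 -0.0015    ]
```

>>> drive_tool(targets=[[-0.3, 0.4, 0, -0.16, 0.15, 0, 1], [-0.3, 0.4, 0.1, 0, 0, 0, 1], [0, 0, 0.6, 0, 0, 0, 1], [0, 0, 0.6, 0, 0, 0, 1], [0, 0, 0, 0, 0, 0, 1]])

```text
time: 15.65
eef_pos: [0.5225, -0.1328, 0.1855]
eef_rot: [0.919, 0.394, 0.003, -0.002]
force: [0.0, 0.6, 0.2]
gripper_width: 0.0118
```

Run:
```python
from h import *
st((.5163,-.1483,.06))
```

```text
t 15.65 pos [ 0.5225 -0.1328  0.1855] yaw 46.45 toolz [ 0.0034  0.0052 -1.    ]
F [0.04 0.64 0.16] M [ 0.037  0.001 -0.002] w 0.0118 q7 [ 0.63 -0.86] to go, units [-0.325  0.126  2.508] tilt units [-0.011 -0.058]
```

>>> drive_tool(targets=[[-0.32, 0.12, 0.4, 0, -0.04, 0, 1], [0, 0, 0.5, 0, 0, 0, 1], [0, 0, 0.5, 0, 0, 0, 1], [0, 0, 0.4, 0, 0, 0, 1], [0, 0, 0.1, 0, 0, 0, 1], [0, 0, 0, 0, 0, 0, 1]])

```text
time: 16.4
eef_pos: [0.5242, -0.1411, 0.096]
eef_rot: [0.917, 0.399, 0.006, 0.001]
force: [-1.1, 0.1, -0.7]
gripper_width: 0.0115
```

Run:
```python
from h import *
st((.5163,-.1483,.05))
im=snap('wrist','wrist7');sd=snap('side','side7');sc=snap('scene','scene7')
r=lambda x,w,h:cv2.resize(x,(w,h),interpolation=cv2.INTER_CUBIC)
cv2.imwrite('pics/c7.png',np.vstack([np.hstack([r(im,400,300),r(sd[155:215,190:270],400,300)]),np.hstack([r(sc[190:265,175:275],400,300),np.zeros((300,400,3),np.uint8)])]))
```

```text
t 16.4 pos [ 0.5242 -0.1411  0.096 ] yaw 47.05 toolz [ 0.0125  0.003  -0.9999]
F [-1.12  0.1  -0.69] M [-0.015 -0.027 -0.037] w 0.0115 q7 [ 0.58 -0.92] to go, units [-0.222 -0.024  0.918] tilt units [ 0.067 -0.102]
```

View pics/c7.png

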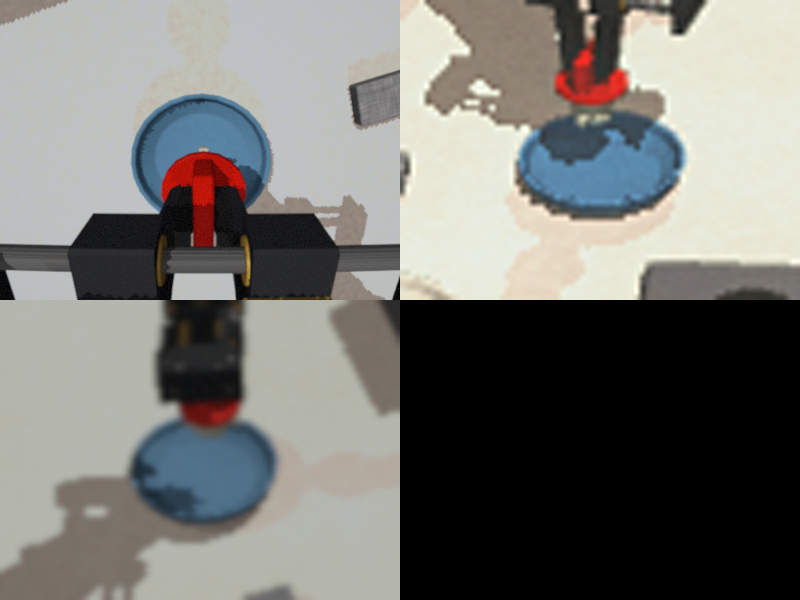

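Cap upright above the dish, laterally centred (cap 203, dish 202). Continue down with x and tilt correction.

>>> drive_tool(targets=[[-0.22, -0.02, 0.2, 0.07, -0.1, 0, 1], [0, 0, 0.3, 0, 0, 0, 1], [0, 0, 0.25, 0, 0, 0, 1], [0, 0, 0, 0, 0, 0, 1]])

```text
time: 17.05
eef_pos: [0.5152, -0.1504, 0.0562]
eef_rot: [0.917, 0.398, -0.0, 0.0]
force: [-0.9, 0.2, -1.4]
gripper_width: 0.012
```

Run:
```python
from h import *
st((.5163,-.1483,.0335))
f='wrist7';l,r=[onz(f,np.array(p)*1.28,.022) for p in((132,155),(272,155))];print(np.linalg.norm(l-r),(l+r)/2)
```

```text
t 17.05 pos [ 0.5152 -0.1504  0.0562] yaw 46.95 toolz [-5.e-04 -9.e-04 -1.e+00]
F [-0.87  0.24 -1.38] M [ 0.    -0.039 -0.003] w 0.012 q7 [ 0.57 -0.95] to go, units [ 0.046 -0.012  0.454] tilt units [0.002 0.01 ]
0.12879850509629703 [ 0.52250895 -0.14276201  0.022     ]
```

>>> drive_tool(targets=[[0.04, -0.01, 0.15, 0, 0, 0, 1], [0, 0, 0.12, 0, 0, 0, 1], [0, 0, 0.06, 0, 0, 0, 1], [0, 0, 0.02, 0, 0, 0, 1]])

```text
time: 17.55
eef_pos: [0.5168, -0.1479, 0.0376]
eef_rot: [0.917, 0.399, -0.0, 0.0]
force: [-0.7, 0.2, -0.6]
gripper_width: 0.0115
```

Run:
```python
from h import *
st((.5163,-.1483,.0335))
```

```text
t 17.55 pos [ 0.5168 -0.1479  0.0376] yaw 46.98 toolz [ 1.e-04 -6.e-04 -1.e+00]
F [-0.7   0.19 -0.61] M [-0.009  0.007 -0.041] w 0.0115 q7 [ 0.55 -0.97] to go, units [-0.011 -0.002  0.083] tilt units [0.004 0.004]
```

>>> drive_tool(targets=[[0, 0, 0.02, 0, 0, 0, 1], [0, 0, 0.02, 0, 0, 0, 1], [0, 0, 0.02, 0, 0, 0, 1]])

```text
time: 17.92
eef_pos: [0.5172, -0.1482, 0.0349]
eef_rot: [0.917, 0.399, 0.0, 0.001]
force: [-0.4, -0.4, -0.5]
gripper_width: 0.0119
```

Run:
```python
from h import *
st((.5163,-.1483,.0335))
```

```text
t 17.93 pos [ 0.5172 -0.1482  0.0349] yaw 46.97 toolz [ 1.e-03 -9.e-04 -1.e+00]
F [-0.41 -0.38 -0.47] M [-0.042 -0.041  0.002] w 0.0119 q7 [ 0.55 -0.97] to go, units [-0.014 -0.011  0.028] tilt units [ 0.013 -0.   ]
```

>>> drive_tool(targets=[[0, 0, 0.015, 0, 0, 0, 1], [0, 0, 0.015, 0, 0, 0, 1]])

```text
time: 18.18
eef_pos: [0.5173, -0.1483, 0.0334]
eef_rot: [0.917, 0.399, 0.0, 0.001]
force: [-0.8, -1.2, 6.3]
gripper_width: 0.0118
```

Run:
```python
from h import *
st((.5163,-.1483,.0335))
```

```text
t 18.18 pos [ 0.5173 -0.1483  0.0334] yaw 46.97 toolz [ 0.0012 -0.0011 -1.    ]
F [-0.76 -1.21  6.26] M [-0.092  0.12   0.019] w 0.0118 q7 [ 0.54 -0.97] to go, units [-0.014 -0.013 -0.001] tilt units [ 0.016 -0.   ]
```

Contact at the predicted height (6 N). Relax, open, and go straight up.

>>> drive_tool(targets=[[0, 0, -0.005, 0, 0, 0, 1], [0, 0, 0, 0, 0, 0, 0.8], [0, 0, 0, 0, 0, 0, 0.6], [0, 0, 0, 0, 0, 0, 0.4], [0, 0, 0, 0, 0, 0, 0.3], [0, 0, 0, 0, 0, 0, 0.3], [0, 0, 0, 0, 0, 0, 0.3]])

```text
time: 19.05
eef_pos: [0.5175, -0.1482, 0.0339]
eef_rot: [0.917, 0.399, 0.001, 0.001]
force: [0.0, 0.2, 0.1]
gripper_width: 0.0613
```

Run:
```python
from h import *
st((.5163,-.1483,.0335))
```

```text
t 19.05 pos [ 0.5175 -0.1482  0.0339] yaw 46.97 toolz [ 0.0018 -0.0011 -1.    ]
F [0.   0.16 0.12] M [-0.076 -0.023 -0.016] w 0.0613 q7 [ 0.54 -0.97] to go, units [-0.018 -0.017  0.008] tilt units [ 0.02  -0.004]
```

>>> drive_tool(targets=[[0, 0, -0.2, 0, 0, 0, 0.3], [0, 0, -0.4, 0, 0, 0, 0.3], [0, 0, -0.6, 0, 0, 0, 0.3], [0, 0, -0.8, 0, 0, 0, 0.3], [0, 0, -0.8, 0, 0, 0, 0.3], [-0.5, 0, -0.8, 0, 0, 0, 0.3], [-0.5, 0, -0.4, 0, 0, 0, 0.3], [0, 0, 0, 0, 0, 0, 0.3]])

```text
time: 20.05
eef_pos: [0.4827, -0.1846, 0.2447]
eef_rot: [0.917, 0.4, 0.001, 0.002]
force: [-0.6, -0.8, -0.8]
gripper_width: 0.0614
```

Run:
```python
from h import *
st()
im=snap('wrist','wrist8');sd=snap('side','side8');sc=snap('scene','scene8')
r=lambda x,w,h:cv2.resize(x,(w,h),interpolation=cv2.INTER_CUBIC)
cv2.imwrite('pics/c8.png',np.vstack([np.hstack([r(im,400,300),r(sd[155:215,190:270],400,300)]),np.hstack([r(sc[190:265,175:275],400,300),r(sc,400,300)])]))
```

```text
t 20.05 pos [ 0.4827 -0.1846  0.2447] yaw 47.11 toolz [ 0.0043 -0.0027 -1.    ]
F [-0.56 -0.77 -0.83] M [-0.017 -0.062 -0.02 ] w 0.0614 q7 [ 0.78 -0.69] to go, units [ 6.381 -4.266  1.839] tilt units [ 0.047 -0.009]
```

View pics/c8.png

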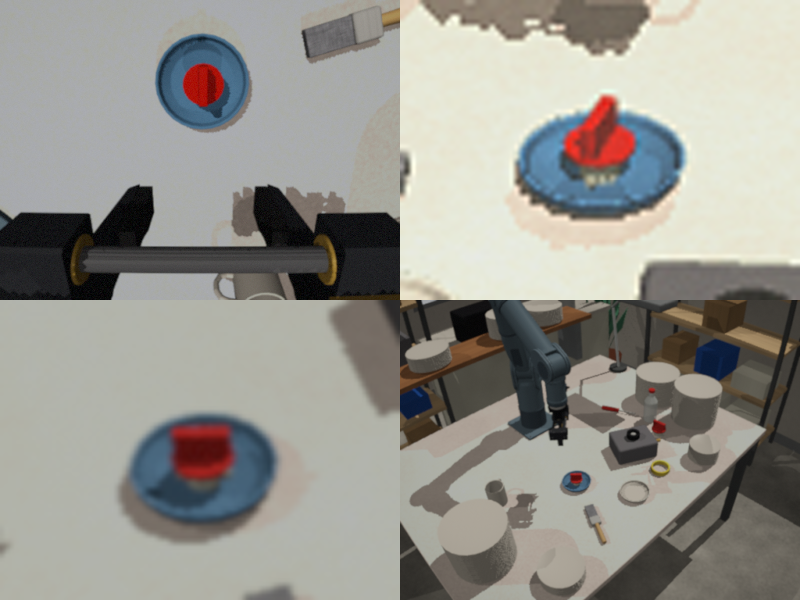

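Run:
```python
from h import *
f='wrist8'
m=lambda ps,z:np.mean([onz(f,np.array(p)*1.28,z) for p in ps],0)
d=m(((156,82),(250,82),(203,34),(203,131)),.022);c=m(((183,86),(225,86),(204,65),(204,107)),.035)
print(d,c,np.linalg.norm((d-c)[:2]),manip.read_state()['time'])
print(manip.finish_job())
```

```text
[ 0.51634062 -0.15034515  0.022     ] [ 0.51553899 -0.15304868  0.035     ] 0.0028198667512940702 20.2
the job is handed in; nothing more can be done
None
```

The filler cap is out of the neck and standing upright on its stem, about 3 mm from the middle of the blue dish. The gripper is open and clear, and I handed the job in at 20 s of the 72 s allowed.

- **Unlocking:** I pushed the cap down 6 mm (about 11 N) and turned it anticlockwise. During the first part of the turn it came up to about 4 mm down, just at the catch, and I pushed it back to 6 mm at once.
- **Stop:** I felt it at about 73°, where the torque rose from about 0.07 to 0.36 N·m.
- **Lift:** The first pull met about 6 N of drag against the stop. I turned it back by about 1°, and it then came straight out with only its weight on the gripper.
- **Placing:** The cap touched the dish floor at the height I expected, with 6 N.
- **Last checks:** The final pictures show the cap upright and the look-alike cap still on the bench. The other things look to be where they were, though I judged that by eye and did not measure it.

**What disagreed:** my first grasp closed on air just above the wing and touched nothing. The pictures put the real fingertips 6–8 mm behind the reported tool point, not 19 mm ahead of it as the text says. I went down a further 24 mm or so, and the wing was then gripped at 11.6 mm.

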